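# Feed the charcoal filter sticks into the leaning carafe

### The job

Put the two charcoal filter sticks from the wooden stand into the white carafe leaning in the drying rack, one after the other, so that each ends up wholly inside the carafe's body, below the neck. Get the end of each stick into the mouth before you let go of it, don't knock hard against the carafe or the rack, and leave the cork and everything else on the drainer where it is.

Things in the scene. Friction and masses are not known exactly. Their poses are not given: they have to be found in the camera images.
- carafe: White open ceramic carafe, fixed in a steel rack, leaning 35 degrees from upright. Origin: centre of its underside; z runs along its axis, out of the mouth; y is level; x points up and away from the side it leans to. Body 90 mm wide to z = 130 mm (wall 5, floor 6 mm), shoulder to z = 160 mm, then a straight neck, 46 mm outside, 36 mm inside, to the mouth at z = 210 mm.
- carafe_mouth (a point): Centre of the carafe's mouth, in the plane of its rim, axes as the carafe's; 217 mm above the drainer. The rack's wire shelf overhangs it: the front wire is 145 mm higher and 22 mm behind it (towards the rack's +x), so a gripper has no room straight above the mouth; the side the carafe leans to is free.
- stand: Fixed pale wooden block, 60 x 200 mm and 40 mm high, origin at the centre of its underside; three wells 26 mm wide and 30 mm deep (well floor 10 mm above the drainer) lie along its y axis at -65, 0 and +65 mm. Two charcoal sticks and a cork stand in them, in any order.
- rack: Dark steel drying rack, fixed. Origin on the drainer, z up; the carafe leans to its -x, the mouth at x = -60 mm, y = 0. Base plate 240 x 200 mm; two posts at x = 125, y = +-100 mm carry the wire shelf, 362 mm above the drainer: side wires from the posts to x = -38 mm, level cross wires 8 mm thick along y at x = -38, 17 and 72 mm.
- stick_a: Dark grey charcoal water-filter stick, a rigid round rod 22 mm in diameter and 100 mm long with slightly bevelled ends, about 40 g, standing upright in a well of the stand (top 110 mm above the drainer). Origin: centre of its lower end; z runs along the stick to its upper end. The two sticks are alike.
- stick_a_foot (a point): Centre of that stick's lower end.
- stick_a_mid (a point): Middle of that stick, 50 mm from each end.
- stick_a_top (a point): Centre of that stick's upper end.
- stick_b: Dark grey charcoal water-filter stick, a rigid round rod 22 mm in diameter and 100 mm long with slightly bevelled ends, about 40 g, standing upright in a well of the stand (top 110 mm above the drainer). Origin: centre of its lower end; z runs along the stick to its upper end. The two sticks are alike.
- stick_b_foot (a point): Centre of that stick's lower end.
- stick_b_mid (a point): Middle of that stick, 50 mm from each end.
- stick_b_top (a point): Centre of that stick's upper end.
- cork: Cork stopper 22 mm in diameter and 50 mm long standing in the remaining well (top 60 mm above the drainer); to be left there. Origin: centre of its lower end.
- cup: White ceramic espresso cup, 62 mm wide, 58 mm high, with a handle; bystander. Origin: centre of its underside.
- pan_lid: Round steel pan lid, 140 mm wide, 42 mm high with its black knob; bystander. Origin: centre of its underside.
- moka_pot: Aluminium moka pot, 92 mm wide, 184 mm high, black handle; bystander. Origin: centre of its underside.
- colander: Collapsible green silicone colander, 230 mm wide (280 mm over its handles), 80 mm high; bystander. Origin: centre of its underside.
- dish_brush: Dish brush lying flat; bystander. Origin: under its middle.
Not all that is in view belongs to the job. Leave any green or turquoise look-alike of the stick_a alone.

How it is judged:
By the outcome, as a careful person would: the job done as asked, in the order asked, and still so for the second after the job is handed in, with the robot touching nothing.
It also fails if it takes over 64 s, if anything falls off the work surface, if the arm or the gripper's body presses on something with over 40 N, if the wrist force passes 120 N, or if a joint passes its speed limit or range.

### The arm

A 6-joint arm with a two-finger parallel gripper is mounted at the origin on the work surface. World frame = base frame: x ahead of the robot, y to its left, z up, the work surface at z = 0. Lengths are in m, angles in rad, forces in N, time in s.
With the tool pointing down it reaches from about 0.325 to 0.775 m from the base axis. Payload 5.5 kg.
Tool frame: the origin (TCP) lies on the centre line of the jaws, within the pads' length; the fingertips stand 22 mm ahead of it and the grasp point (between the pads) lies 3 mm ahead of it; z points along the fingers, y is the direction in which the jaws open and shut (so a half turn about z gives the same grasp; the last joint's range is limited). The gripper opens to 88 mm and grips with 3 to 60 N. Pads are 20 mm wide; open, the fingers measure 115 mm over their backs; the gripper's body (75 mm by 178 mm) begins 61 mm behind the grasp point.
Start: joints at [1.176, 0.091, 1.231, -0, 1.82, -0.057], TCP at [0.199, 0.566, 0.245] pointing down, gripper open.
Joint ranges: [-2.87, 2.87], [-0.86, 2.18], [0.17, 2.46], [-1.51, 4.65], [0.06, 2.69], [-2.65, 2.65]. Speed limits (rad/s): [2.57, 2.57, 3.01, 3.14, 3.14, 3.14].

### API

Orientations are given as a unit quaternion [x, y, z, w].
In Python, from workcell import arm, vision gives the robot as it stands. The module is installed in compiled form; this text tells all that it offers.
- The arm moves only by the tool move_arm, never from a script. Its argument "rows" is a list of rows, each a list of 7 numbers: the turn, a rotation vector about the tool's x, y, z in degrees, then the shift along the tool's x, y, z in mm, then the gripper command: -1 is fully open, 1 is shut, values between are in proportion. In form: [[ax, ay, az, x, y, z, gripper], ...]. A call has 1 to 12 rows; each row is the pose to reach, as a shift and turn from the pose measured when the call began, along the tool's axes at that moment; what a row does not reach only later rows make up. A row lasts 1/12 s, in which the tool goes at most 41.7 mm and 7.16 degrees, less where a joint would pass 70% of its speed; a pose out of reach is approached as far as the arm can. A call with a gripper value outside its range is refused whole. The fingers move at their own pace and stop on an object; "newtons" is the grip in N (left out, the last holds). Time passes only in rows, so rows that repeat a pose let the fingers close. It gives the time, the measured TCP pose, the force and the opening at its end, in the units of the state.
- arm.state(): the state, without advancing time (a new reading comes with each control period).
- vision.camera(name): name is "side" or "top" or "wrist"; returns (picture, depth): 420x560x3 uint8, blue, green, red; 420x560 float32, m along the optical axis (not along the pixel's ray), 0 where there is no reading.
- vision.calibration(name): a dict with "camera_matrix" (3x3 intrinsics, pixels), "dist_coeffs" ([k1, k2, p1, p2, k3] as OpenCV has them; the pictures are not rectified), "world_from_camera" (4x4, takes a point from camera to world coordinates). Camera axes: x right, y up, looking along -z (the intrinsics and any distortion apply to the point x, -y, -z); pixel columns grow to the right and rows downward; lengths in m; the calibration is good to about 2 mm. A picture is of the moment at which its call begins: read the wrist's pose just before it. calibration takes no time and is no camera call; for the wrist camera it gives the pose at the moment of the call.
- arm.sign_off(): hands the job in, once; it reports no verdict.
The state is a dict: "clock": time; "q": joint angles; "dq": joint speeds; "joint_torque": joint torques, N m; "ee_pos": TCP position; "orientation": TCP orientation; "wrist_force": force on the tool from outside, world axes, zero at the start; "torque": the same for the moment, N m; "finger_gap": finger opening in m.
Only numpy, scipy, OpenCV 4.12 (cv2) and the standard library are available. Lean on these libraries where they do the work, as an engineer would, in place of code of your own. Each camera call takes 0.05 s, during which the arm holds its last target.

## Working session

There is one attempt and no reset: what is moved stays moved. The work goes in short steps, Python scripts to look and compute and a tool call to move; the robot and the scene stay as the last step left them, time stands still between calls to the robot, and variables do not carry over. Pictures are saved under pics/ and viewed, and the job is handed in when it is done.

Besides the shell and the picture viewer there is one more tool, called after ">>>" in YAML: its name, and indented under it one key for each argument. move_arm: Moves the arm, as the interface text tells. Its arguments: {"type":"object","properties":{"rows":{"type":"array","items":{"type":"array","items":{"type":"number"}}},"newtons":{"type":"number"}},"required":["rows"]}

```bash
mkdir -p pics
python3 - <<'E'
from workcell import arm, vision
import cv2, numpy as np
for n in ("side","top","wrist"):
    p,d=vision.camera(n); cv2.imwrite(f"pics/{n}0.png",p); np.savez(f"{n}0.npz",p=p,d=d,**vision.calibration(n))
    c=vision.calibration(n); print(n,c["camera_matrix"],c["dist_coeffs"],c["world_from_camera"])
print(arm.state())
E
```

```text
side [[536.37127581   0.         269.58515085]
 [  0.         536.37127581 214.88262286]
 [  0.           0.           1.        ]] [-0.06720753  0.          0.          0.          0.        ] [[ 0.77605346  0.39119057 -0.49468269 -0.14182355]
 [-0.63059444  0.46940665 -0.618068   -0.86212525]
 [-0.00957502  0.79159796  0.61096725  1.00480125]
 [ 0.          0.          0.          1.        ]]
top [[383.17461906   0.         286.35272907]
 [  0.         383.17461906 210.46689472]
 [  0.           0.           1.        ]] [-0.05631846  0.          0.          0.          0.        ] [[ 0.0126921   0.99653095 -0.08224949  0.46667678]
 [-0.99987702  0.01189077 -0.01022527 -0.00530853]
 [-0.00921179  0.08236916  0.99655931  1.2564027 ]
 [ 0.          0.          0.          1.        ]]
wrist [[359.46408034   0.         279.82154857]
 [  0.         359.46408034 206.29396366]
 [  0.           0.           1.        ]] [-0.08384125  0.          0.          0.          0.        ] [[ 0.33124933 -0.91610222 -0.22589956  0.13703575]
 [ 0.94354159  0.32116517  0.08113072  0.5881163 ]
 [-0.00177297 -0.24002013  0.97076629  0.38470151]
 [ 0.          0.          0.          1.        ]]
{'clock': 0.15, 'q': array([ 1.17627174e+00,  9.17336032e-02,  1.23160317e+00, -1.86023093e-05,
        1.81979485e+00, -5.66952116e-02]), 'dq': array([ 0.00177767, -0.00024011, -0.00200357,  0.00016473,  0.00048988,
       -0.00115541]), 'joint_torque': array([ 1.27562285e-03, -4.47047675e+01, -4.06905341e+01,  6.99002040e-02,
        2.75401992e-02, -1.17640775e-04]), 'ee_pos': array([0.19879692, 0.56591225, 0.24374149]), 'orientation': array([ 1.68114784e-01,  9.85767126e-01, -7.51997266e-04, -1.63345894e-04]), 'wrist_force': array([ 0.38356053, -0.4473784 ,  0.07799654]), 'torque': array([-0.04221928,  0.01352022,  0.00120792]), 'finger_gap': 0.0876562493663795}
```

View pics/side0.png

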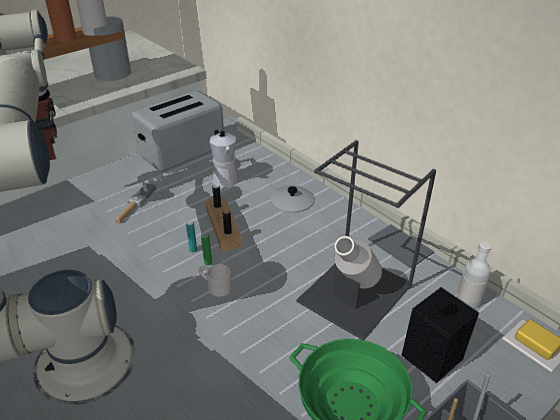

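View pics/top0.png

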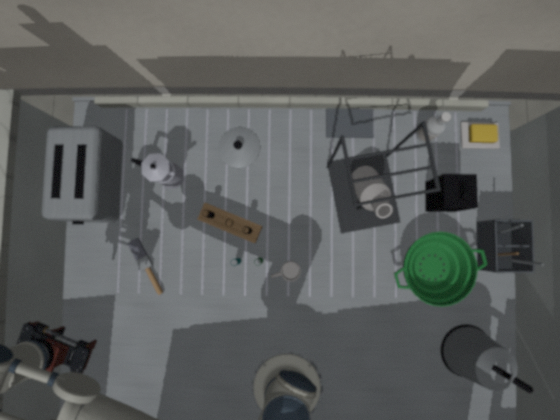

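View pics/wrist0.png

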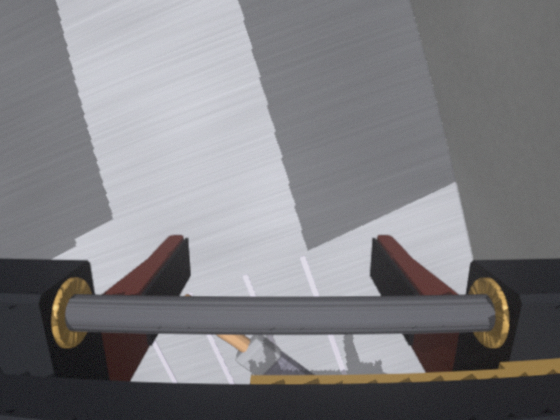

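The dark sticks in the wooden stand are at side (217,196) and (227,222), and at top (209,214) and (247,230). The cork appears to be between them at top (228,223). The look-alikes to leave are turquoise at side (191,237), top (237,261), and green at side (207,250), top (260,260). The carafe mouth is at side (344,245), top (384,210). Next are the close crops and the depth.

```bash
cat > h.py <<'E'
import numpy as np, cv2
def load(n): return np.load(n+".npz")
def pts(z,dmap=None):
    d=z["d"]; K=z["camera_matrix"]; D=z["dist_coeffs"]; T=z["world_from_camera"]
    h,w=d.shape; u,v=np.meshgrid(np.arange(w),np.arange(h))
    n=cv2.undistortPoints(np.stack([u,v],-1).reshape(-1,1,2).astype(float),K,D).reshape(h,w,2)
    X=np.stack([n[...,0]*d,-n[...,1]*d,-d],-1)
    P=X@T[:3,:3].T+T[:3,3]; P[d<=0]=np.nan; return P
def proj(z,P):
    T=np.linalg.inv(z["world_from_camera"]); X=np.atleast_2d(P)@T[:3,:3].T+T[:3,3]
    X=X*[1,-1,-1]
    return cv2.projectPoints(X,np.zeros(3),np.zeros(3),z["camera_matrix"],z["dist_coeffs"])[0].reshape(-1,2)
E
python3 - <<'E'
from h import *
s=load("side0");t=load("top0")
a=cv2.resize(s["p"][170:280,170:280],None,fx=5,fy=5,interpolation=cv2.INTER_CUBIC)[:, :]
b=cv2.resize(t["p"][190:280,190:310],None,fx=5,fy=5,interpolation=cv2.INTER_CUBIC)
cv2.imwrite("pics/cs.png",a);cv2.imwrite("pics/ct.png",cv2.convertScaleAbs(b,alpha=1.8))
P=pts(t)
for (n,z) in (("top",t),("side",s)):
    P=pts(z); H=P[...,2]
    m=np.nan_to_num(P)
    sel=(m[...,0]>.2)&(m[...,0]<.65)&(m[...,1]>0)&(m[...,1]<.35)&(m[...,2]>.03)&(m[...,2]<.13)
    k,l,st,c=cv2.connectedComponentsWithStats(((m[...,2]>.1)&sel).astype(np.uint8))
    for i in range(1,k): 
        q=m[l==i]; print(n,"z>.1",st[i],np.median(q,0),z["p"][l==i].mean(0), q.min(0),q.max(0))
    g=sel&(abs(m[...,2]-.04)<.006)
    k,l,st,c=cv2.connectedComponentsWithStats(g.astype(np.uint8))
    for i in range(1,k):
        if st[i,4]>100:
            q=m[l==i]; uv=np.float32(q[:,:2]); print(n,"stand",st[i],cv2.minAreaRect(uv*1000), z["p"][l==i].mean(0))
E
```

```text
top z>.1 [204 210   1   1   1] [0.55991316 0.25534855 0.10789707] [46. 63. 75.] [0.55991316 0.25534855 0.10789707] [0.55991316 0.25534855 0.10789707]
top z>.1 [203 210   7   7  14] [0.5450406  0.24287285 0.10734778] [30.28571429 39.35714286 47.64285714] [0.54155581 0.23992622 0.10143508] [0.56016969 0.25696546 0.11302169]
top z>.1 [202 213   1   1   1] [0.5506895  0.26096482 0.10872614] [50. 67. 80.] [0.5506895  0.26096482 0.10872614] [0.5506895  0.26096482 0.10872614]
top z>.1 [242 227   2   4   4] [0.50553691 0.13863915 0.10882515] [47.75 64.25 77.5 ] [0.50102253 0.13595904 0.10684426] [0.51009009 0.13902346 0.1104803 ]
top z>.1 [245 226   2   1   2] [0.51323935 0.12864946 0.10705509] [43. 57. 68.] [0.51323631 0.12707945 0.10650457] [0.51324238 0.13021946 0.10760561]
top z>.1 [248 228   2   2   2] [0.5058518  0.11948584 0.10681171] [28.  37.5 44.5] [0.50445892 0.11823382 0.10420243] [0.50724468 0.12073785 0.10942099]
top z>.1 [246 231   3   3   4] [0.49534822 0.12242997 0.10739448] [34.   45.25 55.75] [0.49228278 0.12054879 0.10176847] [0.49825968 0.12686719 0.10947452]
top z>.1 [2
[... 1239 characters left out ...]
45365] [0.50497063 0.13208985 0.11627478]
side z>.1 [186 222   8   5  13] [0.39598475 0.15727847 0.10275293] [114.69230769 113.15384615  81.53846154] [0.38993149 0.15286519 0.10076595] [0.40879193 0.16540101 0.10602543]
side z>.1 [203 235   6   3   8] [0.40322704 0.08665133 0.10085534] [65.25  85.875 58.   ] [0.39568832 0.08263791 0.10015436] [0.40960278 0.09036163 0.10375676]
side z>.1 [201 236   1   1   1] [0.39207565 0.09391548 0.10406109] [70. 92. 63.] [0.39207565 0.09391548 0.10406109] [0.39207565 0.09391548 0.10406109]
side stand [205 197  36  46 653] ((523.5335083007812, 191.486083984375), (211.08970642089844, 62.06957244873047), 68.1417465209961) [57.06431853 75.65696784 91.54977029]
```

View pics/cs.png

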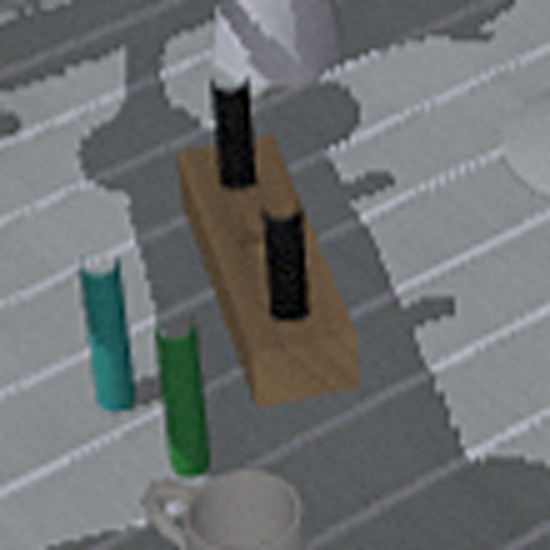

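View pics/ct.png

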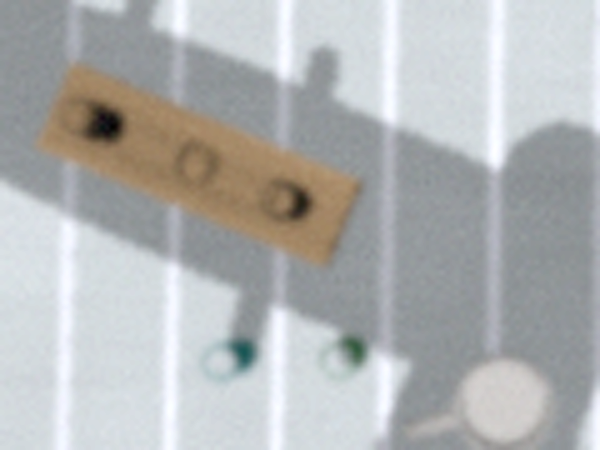

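Close crops show the two black sticks in the end wells and the cork in the middle one. The turquoise and green sticks stand loose outside the stand. Next I'll measure the rack and carafe.

Run:
```python
from h import *
for n in ("top0","side0"):
    z=load(n);P=np.nan_to_num(pts(z)); 
    # shelf points
    R=(P[...,0]>.3)&(P[...,0]<.85)&(P[...,1]<0.05)&(P[...,1]>-.55)
    g=R&(abs(P[...,2]-.362)<.012); q=P[g]; print(n,"shelf",len(q), cv2.minAreaRect(np.float32(q[:,:2]*1000)) if len(q)>5 else '')
    b=z["p"].astype(int)
    bright=(b.min(-1)>100) if n=="side0" else (b.min(-1)>85)
    w=R&(P[...,2]>.03)&(P[...,2]<.25)&(P[...,1]>-.36)&(P[...,1]<-.1)
    np.save(n+"_car.npy",P[w])
    q=P[w]; print("car",len(q),q.min(0),q.max(0), q[np.argsort(-q[:,2])[:6]])
    c=np.argwhere(w); print(c.min(0),c.max(0))
s=load("side0");t=load("top0")
a=cv2.resize(s["p"][130:340,290:445],None,fx=3.5,fy=2.8*1.25,interpolation=cv2.INTER_CUBIC)
a=cv2.resize(s["p"][140:310,290:445],None,fx=3.5,fy=3.5)
b=cv2.resize(t["p"][110:240,315:450],None,fx=4,fy=4,interpolation=cv2.INTER_CUBIC)
cv2.imwrite("pics/rs.png",a);cv2.imwrite("pics/rt.png",cv2.convertScaleAbs(b,alpha=1.8))
```

```text
top0 shelf 1376 ((656.4569091796875, -239.62623596191406), (172.32179260253906, 208.63946533203125), 11.108969688415527)
car 1433 [ 0.33101235 -0.35990871  0.03026293] [ 0.76151275 -0.12180823  0.24849598] [[ 0.71392399 -0.12851236  0.24849598]
 [ 0.71413187 -0.12595104  0.24750817]
 [ 0.71410177 -0.12327115  0.24749108]
 [ 0.75023502 -0.32087023  0.24660926]
 [ 0.75297664 -0.3182281   0.24652723]
 [ 0.75600181 -0.31856358  0.24562594]]
[136 327] [288 408]
side0 shelf 1398 ((653.657470703125, -238.68035888671875), (177.82618713378906, 212.3916015625), 10.926414489746094)
car 3071 [ 0.32622333 -0.35998481  0.03050683] [ 0.76103807 -0.11914876  0.24968793] [[ 0.70965013 -0.12885194  0.24968793]
 [ 0.76103807 -0.32121736  0.24930487]
 [ 0.75340285 -0.32430965  0.2489994 ]
 [ 0.71272237 -0.12946138  0.2486679 ]
 [ 0.71651139 -0.12588084  0.24817063]
 [ 0.74927438 -0.31905844  0.24793274]]
[182 290] [366 427]
```

View pics/rs.png

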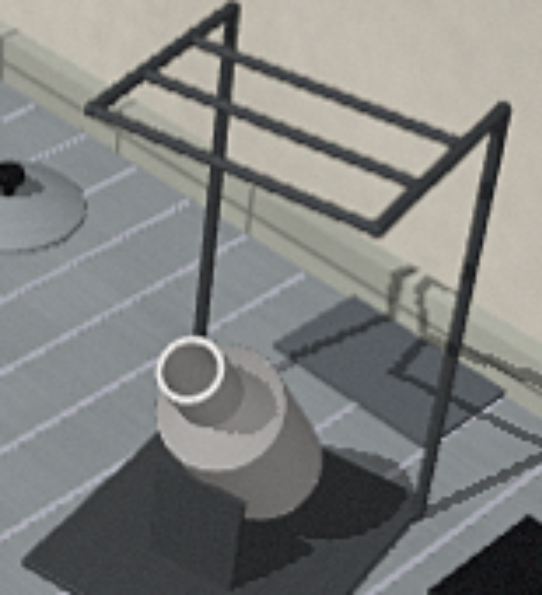

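View pics/rt.png

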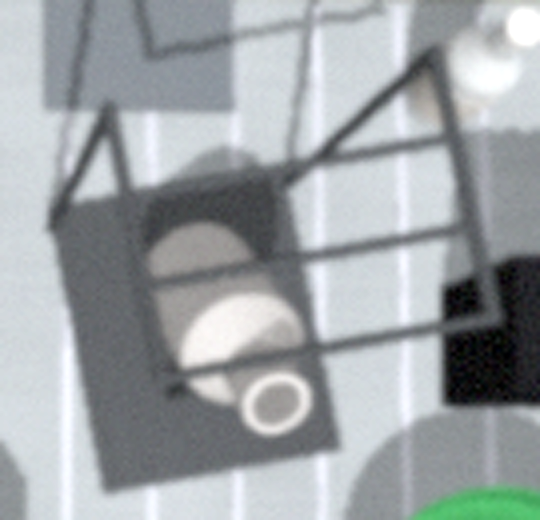

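Run:
```python
from h import *
from scipy.optimize import least_squares
obs={}
for n,(r0,r1,c0,c1),th in (("top0",(190,225,370,400),0),("side0",(228,262,328,362),0)):
    z=load(n);g=z["p"][r0:r1,c0:c1].min(-1).astype(float)
    g=cv2.resize(g,None,fx=4,fy=4,interpolation=cv2.INTER_CUBIC)
    th=np.percentile(g,99)*.86
    m=(g>th).astype(np.uint8)
    k,l,st,c=cv2.connectedComponentsWithStats(m); i=1+np.argmax(st[1:,4]); 
    cs,_=cv2.findContours((l==i).astype(np.uint8),0,cv2.CHAIN_APPROX_NONE)
    hull=cv2.convexHull(max(cs,key=len)); e=cv2.fitEllipse(hull)
    e2=np.array(e[0])/4-.375+[c0,r0]; print(n,th,st[i],e2,np.array(e[1])/4,e[2]); obs[n]=e2
    v=cv2.cvtColor((m*255),cv2.COLOR_GRAY2BGR); cv2.ellipse(v,e,(0,0,255),1); cv2.imwrite(f"pics/rim_{n}.png",cv2.resize(v,None,fx=3,fy=3))
th=np.deg2rad(11); 
def circ(c,th,r):
    R=np.array([[np.cos(th),-np.sin(th),0],[np.sin(th),np.cos(th),0],[0,0,1]])
    t=np.deg2rad(35); ex=R@[np.cos(t),0,np.sin(t)]; ey=R@[0,1,0]
    a=np.linspace(0,2*np.pi,60,endpoint=False)
    return c+r*(np.outer(np.cos(a),ex)+np.outer(np.sin(a),ey))
def res(c): return np.concatenate([proj(load(n),circ(c,th,.023)).mean(0)-obs[n] for n in obs])
s=least_squares(res,[.55,-.26,.217]); print("mouth tri",s.x,s.fun)
for n in obs: print(n,proj(load(n),[[.5534,-.2588,.217]]), cv2.fitEllipse(np.float32(proj(load(n),circ(np.array([.5534,-.2588,.217]),th,.023)))))
# stand fit: sticks
for n in ("top0","side0"):
    z=load(n)
    P=np.nan_to_num(pts(z))
    for c in ((.551,.2515),(.503,.130)):
        d=np.hypot(P[...,0]-c[0],P[...,1]-c[1]); m=(d<.03)&(P[...,2]>.065)&(P[...,2]<.106); q=P[m]
        r=least_squares(lambda p:np.hypot(q[:,0]-p[0],q[:,1]-p[1])-.011,c,loss='soft_l1',f_scale=.001); print(n,len(q),r.x,np.abs(r.fun).mean())
```

```text
top0 116.74080890083313 [  24   54   64   58 1196] [383.52138901 210.22607613] [13.75496674 16.5911274 ] 63.17579650878906
side0 208.60180757427216 [  27   33   76   75 1031] [343.82993889 245.16487694] [17.97682953 19.44717407] 51.15038299560547
mouth tri [ 0.5547332  -0.2582973   0.21724681] [-0.41093142  0.51392954  0.53338643 -0.09955866]
top0 [[383.28260416 211.27663685]] ((383.27178955078125, 211.19796752929688), (13.808069229125977, 17.183582305908203), 61.36396789550781)
side0 [[344.06325309 245.48021903]] ((344.1284484863281, 245.54457092285156), (18.8289737701416, 20.606287002563477), 54.35820388793945)
top0 22 [0.55155611 0.25063612] 0.0003667685492786232
top0 13 [0.50305188 0.12951732] 0.0002050058906032036
side0 86 [0.54789481 0.25297974] 0.0016555608253787909
side0 90 [0.49996127 0.13206127] 0.0015009075506473182
```

```bash
cat >> h.py <<'E'
from scipy.spatial.transform import Rotation as Ro
def down(deg): # tool x at world azimuth deg, tool z down
    a=np.deg2rad(deg); x=np.array([np.cos(a),np.sin(a),0]); z=np.array([0,0,-1.]); return Ro.from_matrix(np.stack([x,np.cross(z,x),z],1))
YAW=11.0; MOUTH=np.array([.5545,-.2583,.217])
_t=np.deg2rad(35);_y=np.deg2rad(YAW)
AX=np.array([-np.sin(_t)*np.cos(_y),-np.sin(_t)*np.sin(_y),np.cos(_t)])
_x=np.array([-np.cos(_t)*np.cos(_y),-np.cos(_t)*np.sin(_y),-np.sin(_t)])
RT=Ro.from_matrix(np.stack([_x,np.cross(-AX,_x),-AX],1))
def rel(st,p,R):
    R0=Ro.from_quat(st["orientation"]); 
    return np.round((R0.inv()*R).as_rotvec(degrees=True),1), np.round(R0.inv().apply(np.array(p)-st["ee_pos"])*1000,1)
def ik_ang(j1,S,R):
    M=(Ro.from_euler('Y',S)).inv()*Ro.from_euler('Z',j1).inv()*R
    for e in [M.as_euler('ZYZ')]:
        return e[0],e[1],(e[2]-np.pi/2+np.pi)%(2*np.pi)-np.pi
E
python3 - <<'E'
from h import *
from workcell import arm
st=arm.state(); q=st["q"]
print(ik_ang(q[0],q[1]+q[2],Ro.from_quat(st["orientation"])),q)
print(np.rad2deg(YAW), RT.as_matrix().round(3))
for S in (1,1.3,1.6,1.9): print(S,np.round(ik_ang(np.arctan2(-.27,.5),S,RT),2))
print(rel(st,[.5015,.131,.21],down(191)), Ro.from_quat(st["orientation"]).as_matrix().round(3))
P=np.nan_to_num(pts(load("top0")));
m=(P[...,0]>.5)&(P[...,0]<.8)&(P[...,1]>.28)&(P[...,1]<.55)&(P[...,2]>.02)
q=P[m];print("moka",q.min(0),q.max(0)); q=q[q[:,2]>.1]; print(q.min(0),q.max(0))
E
```

```text
(np.float64(-1.860230928341089e-05), np.float64(1.8197948451459458), np.float64(-0.056695211572877824)) [ 1.17627174e+00  9.17336032e-02  1.23160317e+00 -1.86023093e-05
  1.81979485e+00 -5.66952116e-02]
630.2535746439055 [[-0.804 -0.191  0.563]
 [-0.156  0.982  0.109]
 [-0.574 -0.    -0.819]]
1 [ 0.37  1.64 -2.14]
1.3 [ 0.38  1.36 -2.25]
1.6 [ 0.42  1.08 -2.37]
1.9 [ 0.52  0.82 -2.54]
(array([ -0.1,  -0. , -30.4]), array([-429.7, -309.9,   34.2])) [[-0.943  0.331 -0.001]
 [ 0.331  0.943 -0.001]
 [ 0.    -0.002 -1.   ]]
moka [0.53278663 0.28012695 0.02024876] [0.72381644 0.47001382 0.18763452]
[0.6415278  0.33638878 0.10010359] [0.72381644 0.47001382 0.18763452]
```

>>> move_arm:
  rows:
    - [0, 0, -30, -430, -310, 20, -1]
    - [0, 0, -30, -430, -310, 20, -1]
    - [0, 0, -30, -430, -310, 20, -1]
    - [0, 0, -30, -430, -310, 20, -1]
    - [0, 0, -30, -430, -310, 20, -1]
    - [0, 0, -30, -430, -310, 20, -1]
    - [0, 0, -30, -430, -310, 20, -1]
    - [0, 0, -30, -430, -310, 20, -1]
    - [0, 0, -30, -430, -310, 20, -1]
    - [0, 0, -30, -430, -310, 20, -1]
    - [0, 0, -30, -430, -310, 20, -1]
    - [0, 0, -30, -430, -310, 20, -1]
  newtons: 20

```text
clock: 1.15
ee_pos: [0.4804, 0.1605, 0.2255]
orientation: [-0.093, 0.996, -0.001, -0.0]
wrist_force: [0.4, 0.2, 0.3]
finger_gap: 0.0878
```

>>> move_arm:
  rows:
    - [0, 0, 0, 0, 0, 0, -1]

```text
clock: 1.23
ee_pos: [0.483, 0.1549, 0.2243]
orientation: [-0.089, 0.996, -0.002, -0.001]
wrist_force: [0.3, 0.6, 0.0]
finger_gap: 0.0876
```

Run:
```python
from h import *
from workcell import arm,vision
st=arm.state(); print(st["clock"],st["ee_pos"],st["q"],st["dq"].round(3)); print(rel(st,[.5015,.131,.21],down(191)))
c=vision.calibration("wrist");p,d=vision.camera("wrist");cv2.imwrite("pics/w1.png",p);np.savez("w1.npz",p=p,d=d,**c)
print(proj(load("w1"),[[.5015,.131,.11],[.5015,.131,.04],[.550,.252,.11],[.550,.252,.04]]))
```

```text
1.2333 [0.48299757 0.15491344 0.22427327] [ 0.24582632 -0.16014099  1.51223571 -0.00402324  1.79142061 -1.50478839] [ 0.04  -0.021  0.018  0.062  0.022  0.058]
(array([-0.2, -0.1, -0.7]), array([-14. , -26.8,  14.4]))
[[243.78293362 227.80562247]
 [251.4052743  205.5543414 ]
 [384.51275386 310.68349854]
 [365.12082592 274.08874041]]
```

View pics/w1.png

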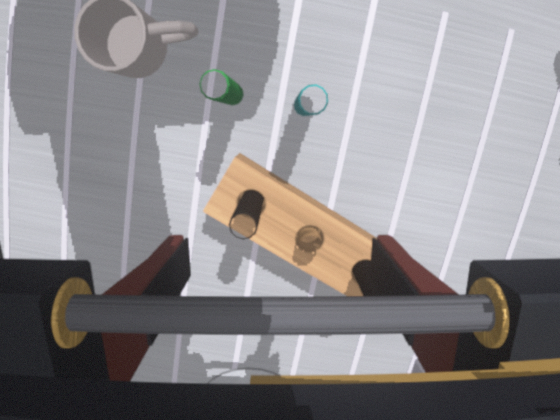

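The wrist view shows the near black stick's top at (244,227), which matches my prediction of (243.8,227.8). The cork is at (309,238). I'll grasp this stick.

>>> move_arm:
  rows:
    - [0, 0, -0.7, -14, -27, 15, -1]
    - [0, 0, -0.7, -14, -27, 15, -1]
    - [0, 0, -0.7, -14, -27, 15, -1]
    - [0, 0, -0.7, -14, -27, 40, -1]
    - [0, 0, -0.7, -14, -27, 65, -1]
    - [0, 0, -0.7, -14, -27, 90, -1]
    - [0, 0, -0.7, -14, -27, 110, -1]
    - [0, 0, -0.7, -14, -27, 125, -1]
    - [0, 0, -0.7, -14, -27, 131, -1]
    - [0, 0, -0.7, -14, -27, 131, -1]
    - [0, 0, -0.7, -14, -27, 131, -1]
    - [0, 0, -0.7, -14, -27, 131, -1]

```text
clock: 2.28
ee_pos: [0.5006, 0.1335, 0.0953]
orientation: [-0.096, 0.995, -0.001, 0.0]
wrist_force: [0.6, -0.4, 0.8]
finger_gap: 0.0877
```

Run:
```python
from h import *
from workcell import arm
st=arm.state(); print(st["clock"],st["ee_pos"],st["wrist_force"]); print(rel(st,[.5015,.131,.093],down(191)))
```

```text
2.2833 [0.50064171 0.13347981 0.09530674] [ 0.57542144 -0.36823241  0.7742259 ]
(array([-0.1,  0. ,  0. ]), array([-0.4, -2.6,  2.3]))
```

>>> move_arm:
  rows:
    - [0, 0, 0, 0, -3, 2, -1]
    - [0, 0, 0, 0, -3, 2, -1]
    - [0, 0, 0, 0, -3, 2, -1]
    - [0, 0, 0, 0, -3, 2, 1]
    - [0, 0, 0, 0, -3, 2, 1]
    - [0, 0, 0, 0, -3, 2, 1]
    - [0, 0, 0, 0, -3, 2, 1]
    - [0, 0, 0, 0, -3, 2, 1]
    - [0, 0, 0, 0, -3, 2, 1]
    - [0, 0, 0, 0, -3, 2, 1]
    - [0, 0, 0, 0, -3, 2, 1]
    - [0, 0, 0, 0, -3, 2, 1]
  newtons: 20

```text
clock: 3.28
ee_pos: [0.5012, 0.1305, 0.0933]
orientation: [-0.096, 0.995, -0.001, 0.0]
wrist_force: [-0.4, 0.2, 0.2]
finger_gap: 0.0317
```

>>> move_arm:
  rows:
    - [0, 0, 0, 0, 0, 0, 1]
    - [0, 0, 0, 0, 0, 0, 1]
    - [0, 0, 0, 0, 0, 0, 1]
    - [0, 0, 0, 0, 0, 0, 1]
    - [0, 0, 0, 0, 0, 0, 1]
    - [0, 0, 0, 0, 0, 0, 1]

```text
clock: 3.78
ee_pos: [0.5012, 0.1305, 0.0933]
orientation: [-0.096, 0.995, -0.001, 0.0]
wrist_force: [0.6, 0.0, -0.7]
finger_gap: 0.0217
```

>>> move_arm:
  rows:
    - [0, 0, 0, 0, 0, -15, 1]
    - [0, 0, 0, 0, 0, -35, 1]
    - [0, 0, 0, 0, 0, -65, 1]
    - [0, 0, 0, 0, 0, -100, 1]
    - [0, 0, 0, 0, 0, -140, 1]
    - [0, 0, 0, 0, 0, -180, 1]
    - [0, 0, 0, 0, 0, -210, 1]
    - [0, 0, 0, 0, 0, -225, 1]
    - [0, 0, 0, 0, 0, -225, 1]
    - [0, 0, 0, 0, 0, -225, 1]

```text
clock: 4.62
ee_pos: [0.5014, 0.131, 0.3185]
orientation: [-0.096, 0.995, -0.001, 0.001]
wrist_force: [-0.1, 0.2, -1.3]
finger_gap: 0.0215
```

```bash
cat > rl.py <<'E'
from h import *
from workcell import arm
import sys
st=arm.state(); print(st["clock"],st["ee_pos"],st["q"].round(3),st["wrist_force"].round(2),st["finger_gap"])
for d in map(float,sys.argv[1:]): print(d,rel(st,MOUTH+AX*d/1000,RT))
E
python3 rl.py 140 123
```

```text
4.6167 [0.50137413 0.13101898 0.31850163] [ 0.191 -0.102  1.291 -0.002  1.951 -1.573] [-0.06  0.16 -1.32] 0.0214552851027408
140.0 (array([ -0.1, -34.9,   0.1]), array([ 102.7, -392.2,  -12.6]))
123.0 (array([ -0.1, -34.9,   0.1]), array([  93. , -392.2,    1.4]))
```

>>> move_arm:
  rows:
    - [0, -3, 0, 10, -30, -2, 1]
    - [0, -6, 0, 20, -65, -3, 1]
    - [0, -9, 0, 30, -100, -4, 1]
    - [0, -12, 0, 40, -140, -5, 1]
    - [0, -15, 0, 48, -180, -6, 1]
    - [0, -18, 0, 57, -220, -7, 1]
    - [0, -22, 0, 66, -260, -8, 1]
    - [0, -26, 0, 76, -300, -10, 1]
    - [0, -30, 0, 88, -340, -12, 1]
    - [0, -33, 0, 98, -372, -13, 1]
    - [0, -35, 0, 103, -388, -13, 1]
    - [0, -35, 0, 103, -392, -13, 1]

```text
clock: 5.62
ee_pos: [0.4734, -0.2768, 0.327]
orientation: [-0.088, 0.95, 0.03, 0.299]
wrist_force: [0.8, 0.1, -0.6]
finger_gap: 0.0214
```

```bash
python3 - <<'E'
from h import *
from workcell import arm,vision
for n in ("wrist","side"):
    c=vision.calibration(n);p,d=vision.camera(n);np.savez(n+"2.npz",p=p,d=d,**c)
    cv2.imwrite(f"pics/{n}2.png",p if n=="wrist" else cv2.resize(p[140:320,250:450],None,fx=4,fy=4)[:600,:800])
print(proj(load("wrist2"),[MOUTH]),proj(load("side2"),[MOUTH]))
E
python3 rl.py 140 110 83 70 33
```

```text
[[282.59409775 207.72357351]] [[344.250578   245.16134078]]
5.7167 [ 0.47471524 -0.27413344  0.32898055] [-0.898 -0.371  1.606  0.533  1.593 -2.559] [ 0.06  0.88 -0.07] 0.021489984451484385
140.0 (array([ 0.1, -0.1, -0.2]), array([-2.4,  0.3, -1.6]))
110.0 (array([ 0.1, -0.1, -0.2]), array([-2.4,  0.3, 28.4]))
83.0 (array([ 0.1, -0.1, -0.2]), array([-2.5,  0.3, 55.4]))
70.0 (array([ 0.1, -0.1, -0.2]), array([-2.5,  0.2, 68.4]))
33.0 (array([ 0.1, -0.1, -0.2]), array([ -2.6,   0.2, 105.4]))
```

View pics/wrist2.png

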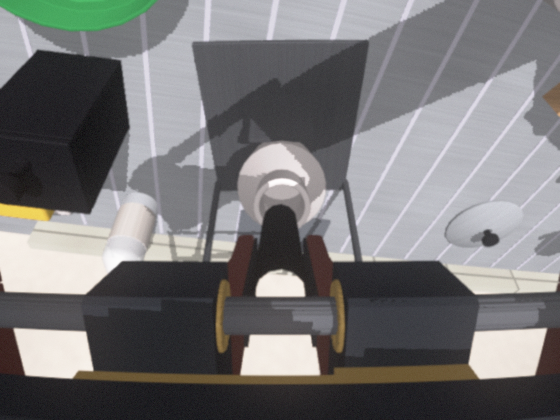

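View pics/side2.png

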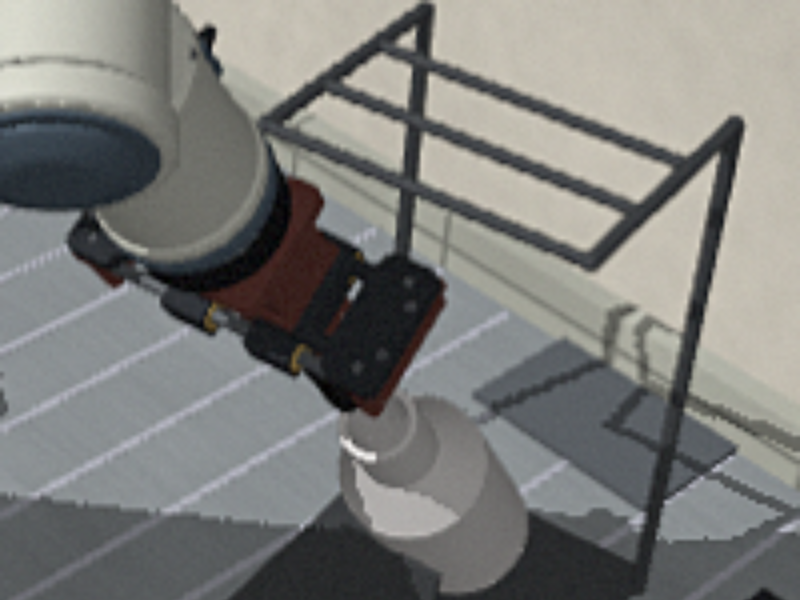

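```bash
cat > kin.py <<'E'
from h import *
from scipy.optimize import least_squares
S=[([1.17627,.0917336,1.231603,-1.86e-5,1.819795,-.0566952],[.19879692,.56591225,.24374149]),
([0.24582632,-0.16014099,1.51223571,-0.00402324,1.79142061,-1.50478839],[0.48299757,0.15491344,0.22427327]),
([0.191,-0.102,1.291,-0.002,1.951,-1.573],[0.50137413,0.13101898,0.31850163]),
([-0.898,-0.371,1.606,0.533,1.593,-2.559],[0.47471524,-0.27413344,0.32898055])]
def fk(q,k):
    a1,h,L2,a3,L3,d6=k
    A=Ro.from_euler('Z',q[0]); B=Ro.from_euler('Y',q[1]); C=Ro.from_euler('Y',q[1]+q[2])
    R=A*C*Ro.from_euler('Z',q[3])*Ro.from_euler('Y',q[4])*Ro.from_euler('Z',q[5]+np.pi/2)
    p=A.apply([a1,0,h])+A.apply(B.apply([0,0,L2]))+(A*C).apply([a3,0,L3])+R.apply([0,0,d6]); return p,R
f=least_squares(lambda k:np.concatenate([fk(q,k)[0]-p for q,p in S]+[.02*(k-[0.05,.4,.4,0,.4,.3])*.05]),[0.05,.4,.4,0,.4,.3]); K=f.x
def ik(p,R,q0):
    def r(q):
        a,b=fk(q,K); return np.concatenate([(a-p)*10,(R.inv()*b).as_rotvec()])
    return least_squares(r,q0)
E
python3 - <<'E'
from kin import *
print(K,f.fun[:12].round(4))
q=np.array(S[-1][0]); print((RT.inv()*fk(q,K)[1]).as_rotvec(degrees=True))
for d in (140,110,83,60,40,33,25):
    s=ik(MOUTH+AX*d/1000,RT,q); q=s.x; print(d,q.round(3),s.cost)
E
```

```text
[0.02236931 0.17504586 0.40954978 0.08768016 0.53900161 0.3870354 ] [ 0.0331 -0.0089 -0.0009  0.0038 -0.0343 -0.0006  0.0036 -0.0341 -0.0036
 -0.001  -0.0049  0.0051]
[-0.11204761  0.11499345  0.23270981]
140 [-0.887 -0.382  1.619  0.53   1.583 -2.555] 2.7947835223003485e-30
110 [-0.85  -0.37   1.656  0.519  1.523 -2.549] 8.188734211662261e-23
83 [-0.819 -0.355  1.686  0.51   1.469 -2.545] 1.7922173534943192e-23
60 [-0.793 -0.34   1.709  0.504  1.423 -2.541] 1.2971423249687518e-24
40 [-0.771 -0.325  1.728  0.5    1.384 -2.539] 1.444608803466484e-25
33 [-0.763 -0.319  1.734  0.498  1.37  -2.538] 2.10936311068616e-30
25 [-0.755 -0.312  1.74   0.497  1.354 -2.537] 9.567466258856776e-30
```

>>> move_arm:
  rows:
    - [0, 0, 0, -2, 0, 10, 1]
    - [0, 0, 0, -2, 0, 20, 1]
    - [0, 0, 0, -2, 0, 30, 1]
    - [0, 0, 0, -2, 0, 40, 1]
    - [0, 0, 0, -2, 0, 45, 1]
    - [0, 0, 0, -2, 0, 48, 1]
    - [0, 0, 0, -2, 0, 48, 1]
    - [0, 0, 0, -2, 0, 48, 1]

```text
clock: 6.38
ee_pos: [0.5034, -0.2683, 0.291]
orientation: [-0.09, 0.95, 0.03, 0.299]
wrist_force: [-0.8, 0.1, -0.0]
finger_gap: 0.0213
```

```bash
python3 rl.py 88 60 33;  python3 - <<'E'
from h import *
from workcell import arm,vision
n="wrist"
c=vision.calibration(n);p,d=vision.camera(n);np.savez(n+"3.npz",p=p,d=d,**c)
z=load("wrist3")
R=RT.as_matrix(); a=np.linspace(0,6.28,60)
v=cv2.resize(p[120:280,190:370],None,fx=4,fy=4,interpolation=cv2.INTER_CUBIC)
for r,col in ((.018,(0,0,255)),(.023,(0,255,0))):
    C=MOUTH+r*(np.outer(np.cos(a),R[:,0])+np.outer(np.sin(a),R[:,1])); u=proj(z,C); cv2.polylines(v,[np.int32((u-[190,120])*4)],True,col,1)
st=arm.state(); tip=st["ee_pos"]+Ro.from_quat(st["orientation"]).apply([0,0,.083]); M=Ro.from_quat(st["orientation"]).as_matrix()
C=tip+.011*(np.outer(np.cos(a),M[:,0])+np.outer(np.sin(a),M[:,1])); u=proj(z,C); cv2.polylines(v,[np.int32((u-[190,120])*4)],True,(255,0,0),1)
cv2.imwrite("pics/w3.png",v[:600])
E
```

```text
6.3833 [ 0.50344896 -0.268309    0.29095445] [-0.838 -0.341  1.65   0.515  1.499 -2.548] [-0.8  0.1 -0. ] 0.021274517009413286
88.0 (array([ 0.1, -0.1, -0.1]), array([-0.2,  0.1,  2.4]))
60.0 (array([ 0.1, -0.1, -0.1]), array([-0.2,  0. , 30.4]))
33.0 (array([ 0.1, -0.1, -0.1]), array([-0.3,  0. , 57.4]))
```

View pics/w3.png

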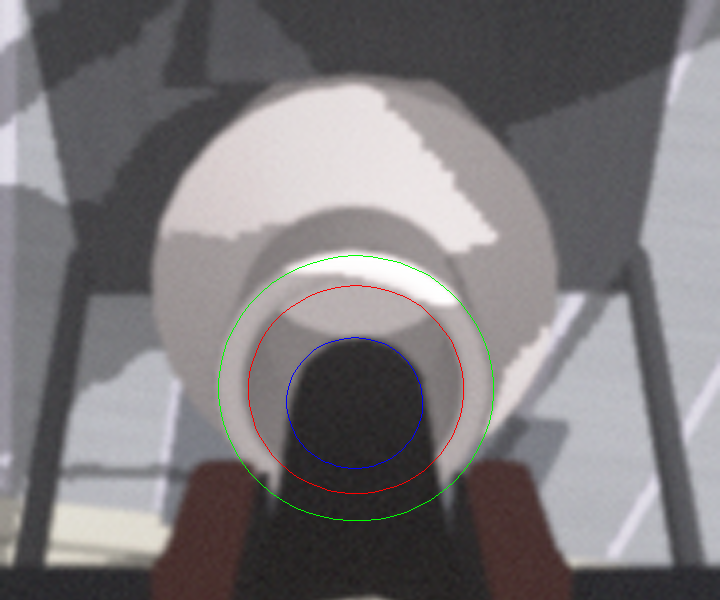

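>>> move_arm:
  rows:
    - [0, 0, 0, 0, 0, 7, 1]
    - [0, 0, 0, 0, 0, 14, 1]
    - [0, 0, 0, 0, 0, 22, 1]
    - [0, 0, 0, 0, 0, 30, 1]
    - [0, 0, 0, 0, 0, 38, 1]
    - [0, 0, 0, 0, 0, 46, 1]
    - [0, 0, 0, 0, 0, 53, 1]
    - [0, 0, 0, 0, 0, 57, 1]
    - [0, 0, 0, 0, 0, 57, 1]
    - [0, 0, 0, 0, 0, 57, 1]

```text
clock: 7.27
ee_pos: [0.5355, -0.2621, 0.2444]
orientation: [-0.09, 0.95, 0.03, 0.299]
wrist_force: [0.3, 0.5, 0.4]
finger_gap: 0.0214
```

```bash
python3 rl.py 33
```

```text
7.2667 [ 0.53548405 -0.26211766  0.24439245] [-0.777 -0.291  1.693  0.501  1.39  -2.541] [0.3  0.46 0.36] 0.021377571484717882
33.0 (array([ 0.1, -0.1, -0.1]), array([-0.2,  0.1,  0.6]))
```

>>> move_arm:
  rows:
    - [0, 0, 0, 0, 0, 0, 0]
    - [0, 0, 0, 0, 0, 0, 0]
    - [0, 0, 0, 0, 0, 0, 0]
    - [0, 0, 0, 0, 0, 0, 0]
    - [0, 0, 0, 0, 0, 0, 0]
    - [0, 0, 0, 0, 0, 0, 0]
    - [0, 0, 0, 0, 0, 0, 0]
    - [0, 0, 0, 0, 0, 0, 0]
    - [0, 0, 0, 0, 0, 0, 0]
    - [0, 0, 0, 0, 0, 0, 0]

```text
clock: 8.1
ee_pos: [0.5355, -0.2621, 0.2444]
orientation: [-0.09, 0.95, 0.03, 0.299]
wrist_force: [-0.4, -0.1, 0.2]
finger_gap: 0.0439
```

>>> move_arm:
  rows:
    - [0, 0, 0, 0, 0, -15, 0]
    - [0, 0, 0, 0, 0, -35, 0]
    - [0, 0, 0, 0, 0, -60, -0.5]
    - [0, 0, 0, 0, 0, -85, -1]
    - [0, 0, 0, 0, 0, -105, -1]
    - [0, 0, 0, 0, 0, -110, -1]
    - [0, 0, 0, 0, 0, -110, -1]

```text
clock: 8.68
ee_pos: [0.4736, -0.2748, 0.3364]
orientation: [-0.09, 0.949, 0.028, 0.3]
wrist_force: [0.7, 0.5, -0.4]
finger_gap: 0.0736
```

Run:
```python
from h import *
from workcell import arm,vision
n="wrist"
c=vision.calibration(n);p,d=vision.camera(n);np.savez(n+"4.npz",p=p,d=d,**c)
cv2.imwrite("pics/w4.png",cv2.resize(p[120:300,170:390],None,fx=3.5,fy=3.3,interpolation=cv2.INTER_CUBIC))
st=arm.state();print(st["clock"],st["ee_pos"],rel(st,[.550,.252,.3185],down(191)), proj(load("wrist4"),[MOUTH]))
```

```text
8.7333 [ 0.47376259 -0.27455284  0.33463733] (array([ 0.1, 34.9, -0.1]), array([-133.1,  502.7,  113.7])) [[280.56753993 198.24285539]]
```

View pics/w4.png

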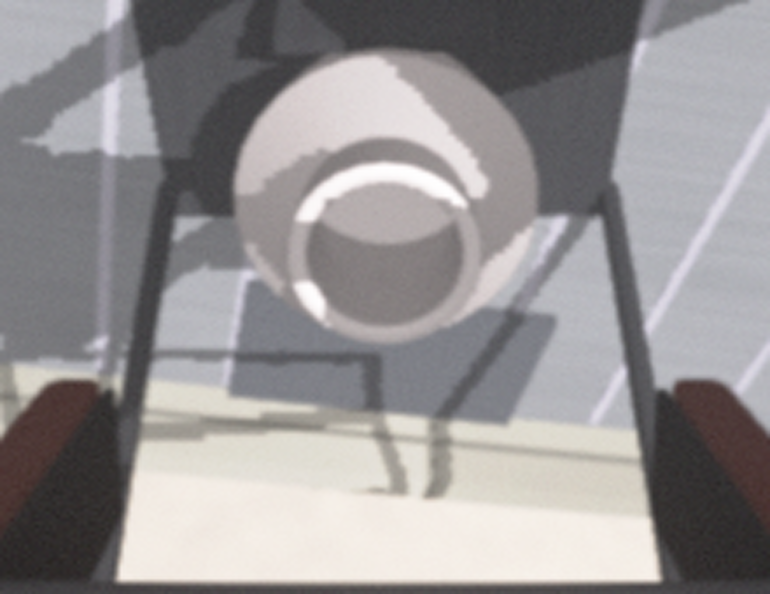

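The carafe mouth at crop (388,260) is clear and the neck is empty, so stick 1 has slid in. Now the far stick.

>>> move_arm:
  rows:
    - [0, 3, 0, -10, 40, 9, -1]
    - [0, 6, 0, -20, 80, 18, -1]
    - [0, 9, 0, -32, 120, 27, -1]
    - [0, 13, 0, -42, 160, 36, -1]
    - [0, 17, 0, -53, 200, 45, -1]
    - [0, 20, 0, -64, 240, 54, -1]
    - [0, 23, 0, -74, 280, 63, -1]
    - [0, 26, 0, -85, 320, 72, -1]
    - [0, 29, 0, -95, 360, 81, -1]
    - [0, 32, 0, -106, 400, 90, -1]
    - [0, 35, 0, -117, 440, 99, -1]
    - [0, 35, 0, -127, 480, 108, -1]

```text
clock: 9.73
ee_pos: [0.5454, 0.2237, 0.3158]
orientation: [-0.096, 0.995, -0.0, -0.004]
wrist_force: [1.2, -0.9, 1.3]
finger_gap: 0.0878
```

Run:
```python
from h import *
from workcell import arm,vision
st=arm.state(); print(st["clock"],st["ee_pos"]); print(rel(st,[.550,.252,.22],down(191)),rel(st,[.550,.252,.093],down(191)))
```

```text
9.7333 [0.54538065 0.22365979 0.31578164]
(array([ 0. , -0.5, -0. ]), array([-10.7,  26.9,  95.7])) (array([ 0. , -0.5, -0. ]), array([-11.8,  26.9, 222.7]))
```

>>> move_arm:
  rows:
    - [0, -0.5, 0, -11, 27, 20, -1]
    - [0, -0.5, 0, -11, 27, 50, -1]
    - [0, -0.5, 0, -11, 27, 80, -1]
    - [0, -0.5, 0, -11, 27, 96, -1]
    - [0, -0.5, 0, -11, 27, 96, -1]
    - [0, -0.5, 0, -11, 27, 96, -1]

```text
clock: 10.23
ee_pos: [0.5493, 0.2525, 0.217]
orientation: [-0.096, 0.995, -0.001, -0.002]
wrist_force: [-0.2, -0.1, 0.0]
finger_gap: 0.088
```

Run:
```python
from h import *
from workcell import arm,vision
n="wrist"
c=vision.calibration(n);p,d=vision.camera(n);np.savez(n+"5.npz",p=p,d=d,**c)
z=load("wrist5");R=np.eye(3);a=np.linspace(0,6.28,60);v=p.copy()
C=np.array([.550,.252,.11])+.011*np.stack([np.cos(a),np.sin(a),0*a],1); cv2.polylines(v,[np.int32(proj(z,C))],True,(0,0,255),1)
cv2.imwrite("pics/w5.png",v)
st=arm.state();print(st["clock"],st["ee_pos"],rel(st,[.550,.252,.093],down(191)))
```

```text
10.2833 [0.55004083 0.25249614 0.21936455] (array([ 0., -0.,  0.]), array([  0. ,  -0.5, 126.4]))
```

View pics/w5.png

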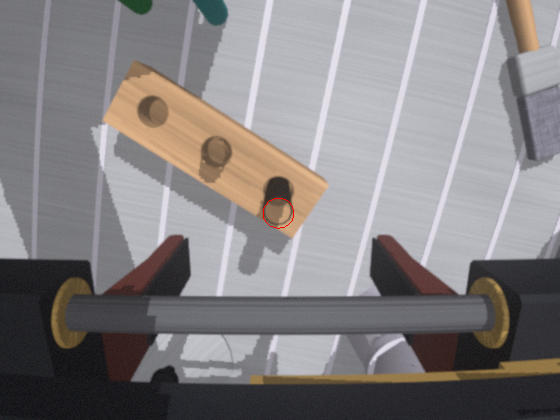

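The far stick's top at (278,211) matches the predicted circle. The cork is untouched at (217,150) and the first well is empty at (153,112). I'll descend and grip.

>>> move_arm:
  rows:
    - [0, 0, 0, 0, 0, 25, -1]
    - [0, 0, 0, 0, 0, 50, -1]
    - [0, 0, 0, 0, 0, 75, -1]
    - [0, 0, 0, 0, 0, 97, -1]
    - [0, 0, 0, 0, 0, 113, -1]
    - [0, 0, 0, 0, 0, 123, -1]
    - [0, 0, 0, 0, 0, 126, -1]
    - [0, 0, 0, 0, 0, 126, -1]
    - [0, 0, 0, 0, 0, 126, -0.5]
    - [0, 0, 0, 0, 0, 126, 0]
    - [0, 0, 0, 0, 0, 126, 1]
    - [0, 0, 0, 0, 0, 126, 1]
  newtons: 20

```text
clock: 11.28
ee_pos: [0.5504, 0.2527, 0.0945]
orientation: [-0.096, 0.995, 0.0, 0.0]
wrist_force: [0.3, -0.8, 0.4]
finger_gap: 0.0647
```

>>> move_arm:
  rows:
    - [0, 0, 0, 0, 0, 0, 1]
    - [0, 0, 0, 0, 0, 0, 1]
    - [0, 0, 0, 0, 0, 0, 1]
    - [0, 0, 0, 0, 0, 0, 1]
    - [0, 0, 0, 0, 0, 0, 1]
    - [0, 0, 0, 0, 0, 0, 1]
    - [0, 0, 0, 0, 0, 0, 1]
    - [0, 0, 0, 0, 0, 0, 1]
    - [0, 0, 0, 0, 0, 0, 1]
    - [0, 0, 0, 0, 0, 0, 1]

```text
clock: 12.12
ee_pos: [0.5504, 0.2527, 0.0944]
orientation: [-0.096, 0.995, 0.0, 0.0]
wrist_force: [-0.1, 0.1, 0.1]
finger_gap: 0.0215
```

Gripped. Lift.

>>> move_arm:
  rows:
    - [0, 0, 0, 0, 0, -15, 1]
    - [0, 0, 0, 0, 0, -35, 1]
    - [0, 0, 0, 0, 0, -65, 1]
    - [0, 0, 0, 0, 0, -100, 1]
    - [0, 0, 0, 0, 0, -140, 1]
    - [0, 0, 0, 0, 0, -180, 1]
    - [0, 0, 0, 0, 0, -210, 1]
    - [0, 0, 0, 0, 0, -225, 1]
    - [0, 0, 0, 0, 0, -225, 1]
    - [0, 0, 0, 0, 0, -225, 1]

```text
clock: 12.95
ee_pos: [0.5505, 0.2526, 0.3198]
orientation: [-0.096, 0.995, 0.0, 0.001]
wrist_force: [-0.2, 0.9, -0.7]
finger_gap: 0.0217
```

```bash
python3 rl.py 140
```

```text
12.95 [0.5505088  0.25264774 0.31982404] [ 0.374  0.135  1.049  0.     1.955 -1.389] [-0.23  0.9  -0.74] 0.0216709794243494
140.0 (array([  0. , -34.9,  -0. ]), array([ 173.9, -502.3,  -12.6]))
```

>>> move_arm:
  rows:
    - [0, 0, 0, 15, -30, -2, 1]
    - [0, -3, 0, 32, -65, -3, 1]
    - [0, -6, 0, 48, -100, -4, 1]
    - [0, -9, 0, 64, -136, -5, 1]
    - [0, -12, 0, 79, -173, -6, 1]
    - [0, -15, 0, 93, -210, -7, 1]
    - [0, -18, 0, 106, -248, -8, 1]
    - [0, -21, 0, 119, -287, -9, 1]
    - [0, -24, 0, 131, -326, -10, 1]
    - [0, -27, 0, 143, -365, -11, 1]
    - [0, -30, 0, 155, -404, -12, 1]
    - [0, -33, 0, 165, -440, -13, 1]

```text
clock: 13.95
ee_pos: [0.4713, -0.2128, 0.3294]
orientation: [-0.091, 0.954, 0.028, 0.284]
wrist_force: [1.3, 0.2, -1.1]
finger_gap: 0.0217
```

```bash
python3 rl.py 140
```

```text
13.95 [ 0.47133143 -0.21276314  0.32935321] [-0.785 -0.477  1.672  0.472  1.594 -2.449] [ 1.33  0.24 -1.13] 0.02174476732301717
140.0 (array([ 0.1, -1.8, -0.1]), array([  4.7, -60.6,  -6. ]))
```

>>> move_arm:
  rows:
    - [0, -1, 0, 3, -25, -6, 1]
    - [0, -1.8, 0, 5, -50, -6, 1]
    - [0, -1.8, 0, 5, -61, -6, 1]
    - [0, -1.8, 0, 5, -61, -6, 1]
    - [0, -1.8, 0, 5, -61, -6, 1]
    - [0, -1.8, 0, 5, -61, -6, 1]

```text
clock: 14.45
ee_pos: [0.4755, -0.2732, 0.3301]
orientation: [-0.09, 0.95, 0.031, 0.299]
wrist_force: [0.8, 0.6, -0.9]
finger_gap: 0.0214
```

```bash
python3 rl.py 140 92 33
```

```text
14.45 [ 0.47552449 -0.27317565  0.33013357] [-0.896 -0.37   1.603  0.534  1.594 -2.557] [ 0.8   0.58 -0.89] 0.021406769596449465
140.0 (array([ 0.2, -0.1, -0.2]), array([-0.9, -0.5, -1.2]))
92.0 (array([ 0.2, -0.1, -0.2]), array([-1. , -0.6, 46.8]))
33.0 (array([ 0.2, -0.1, -0.2]), array([ -1. ,  -0.8, 105.8]))
```

>>> move_arm:
  rows:
    - [0.2, 0, 0, -1, -0.6, 10, 1]
    - [0.2, 0, 0, -1, -0.6, 20, 1]
    - [0.2, 0, 0, -1, -0.6, 30, 1]
    - [0.2, 0, 0, -1, -0.6, 40, 1]
    - [0.2, 0, 0, -1, -0.6, 45, 1]
    - [0.2, 0, 0, -1, -0.6, 47, 1]
    - [0.2, 0, 0, -1, -0.6, 47, 1]
    - [0.2, 0, 0, -1, -0.6, 47, 1]

```text
clock: 15.12
ee_pos: [0.5029, -0.2682, 0.2923]
orientation: [-0.09, 0.95, 0.029, 0.299]
wrist_force: [0.2, -0.6, 0.2]
finger_gap: 0.0219
```

```bash
python3 rl.py 92 33;  python3 - <<'E'
from h import *
from workcell import arm,vision
n="wrist"
c=vision.calibration(n);p,d=vision.camera(n);np.savez(n+"6.npz",p=p,d=d,**c)
z=load("wrist6")
R=RT.as_matrix(); a=np.linspace(0,6.28,60)
v=cv2.resize(p[120:270,190:370],None,fx=4,fy=4,interpolation=cv2.INTER_CUBIC)
for r,col in ((.018,(0,0,255)),(.023,(0,255,0))):
    C=MOUTH+r*(np.outer(np.cos(a),R[:,0])+np.outer(np.sin(a),R[:,1])); u=proj(z,C); cv2.polylines(v,[np.int32((u-[190,120])*4)],True,col,1)
cv2.imwrite("pics/w6.png",v)
E
```

```text
15.1167 [ 0.50293441 -0.2682347   0.29233516] [-0.839 -0.343  1.649  0.515  1.501 -2.547] [ 0.22 -0.64  0.21] 0.021868106448642278
92.0 (array([-0. , -0.1, -0.2]), array([ 0.2, -0.1, -0.2]))
33.0 (array([-0. , -0.1, -0.2]), array([ 0.1, -0.1, 58.8]))
```

View pics/w6.png

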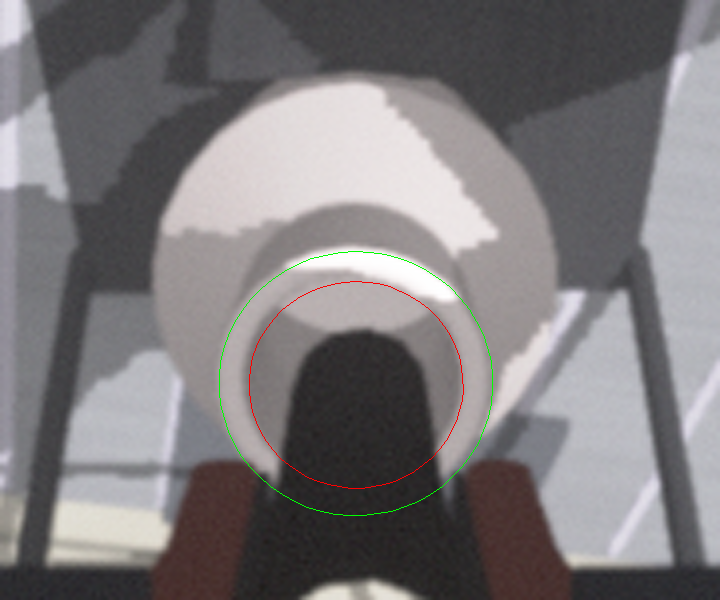

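The stick tip at crop (360,390) is centred over the mouth (356,383). Insert.

>>> move_arm:
  rows:
    - [0, 0, 0, 0, 0, 7, 1]
    - [0, 0, 0, 0, 0, 14, 1]
    - [0, 0, 0, 0, 0, 22, 1]
    - [0, 0, 0, 0, 0, 30, 1]
    - [0, 0, 0, 0, 0, 38, 1]
    - [0, 0, 0, 0, 0, 46, 1]
    - [0, 0, 0, 0, 0, 54, 1]
    - [0, 0, 0, 0, 0, 59, 1]
    - [0, 0, 0, 0, 0, 59, 1]
    - [0, 0, 0, 0, 0, 59, 1]

```text
clock: 16.0
ee_pos: [0.5362, -0.2618, 0.244]
orientation: [-0.09, 0.95, 0.029, 0.299]
wrist_force: [-0.4, -0.4, -0.1]
finger_gap: 0.0218
```

```bash
python3 rl.py 33
```

```text
16.0 [ 0.53617209 -0.2618156   0.24395124] [-0.775 -0.292  1.694  0.5    1.387 -2.539] [-0.37 -0.37 -0.12] 0.021755443690859588
33.0 (array([-0. , -0.1, -0.2]), array([ 0.2, -0. , -0.2]))
```

>>> move_arm:
  rows:
    - [0, 0, 0, 0, 0, 0, 0]
    - [0, 0, 0, 0, 0, 0, 0]
    - [0, 0, 0, 0, 0, 0, 0]
    - [0, 0, 0, 0, 0, 0, 0]
    - [0, 0, 0, 0, 0, 0, 0]
    - [0, 0, 0, 0, 0, 0, 0]
    - [0, 0, 0, 0, 0, 0, 0]
    - [0, 0, 0, 0, 0, 0, 0]
    - [0, 0, 0, 0, 0, 0, 0]
    - [0, 0, 0, 0, 0, 0, 0]

```text
clock: 16.83
ee_pos: [0.5362, -0.2618, 0.2439]
orientation: [-0.09, 0.95, 0.029, 0.299]
wrist_force: [0.4, -0.6, -0.1]
finger_gap: 0.0437
```

>>> move_arm:
  rows:
    - [0, 0, 0, 0, 0, -15, 0]
    - [0, 0, 0, 0, 0, -35, 0]
    - [0, 0, 0, 0, 0, -60, -0.5]
    - [0, 0, 0, 0, 0, -85, -1]
    - [0, 0, 0, 0, 0, -105, -1]
    - [0, 0, 0, 0, 0, -120, -1]
    - [0, 0, 0, 0, 0, -120, -1]
    - [0, 0, 0, 0, 0, -120, -1]

```text
clock: 17.5
ee_pos: [0.4687, -0.2753, 0.343]
orientation: [-0.09, 0.95, 0.028, 0.299]
wrist_force: [-0.2, 0.5, 0.3]
finger_gap: 0.0807
```

Run:
```python
from h import *
from workcell import arm,vision
n="wrist"
c=vision.calibration(n);p,d=vision.camera(n);np.savez(n+"7.npz",p=p,d=d,**c)
cv2.imwrite("pics/w7.png",cv2.resize(p[120:270,190:370],None,fx=4,fy=4,interpolation=cv2.INTER_CUBIC))
```

```text
(no output)
```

View pics/w7.png

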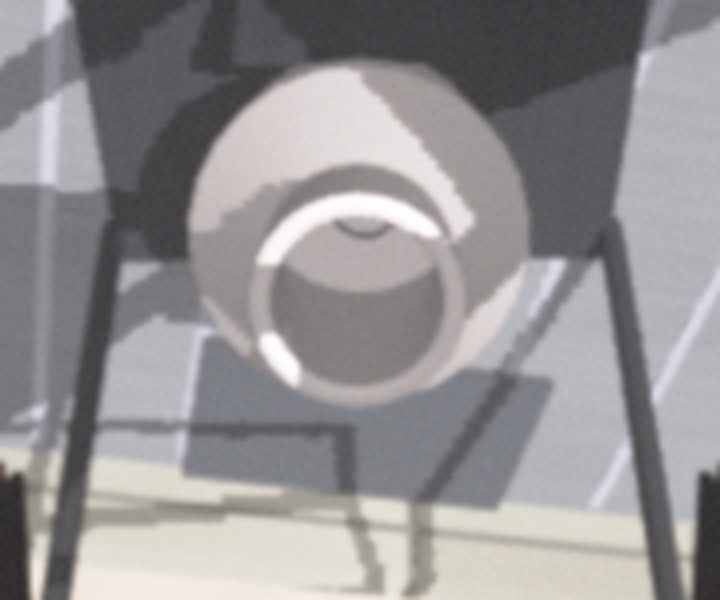

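A thin dark arc shows inside the mouth at crop (362,230), which could be the upper end of stick 2. I'll check its depth.

Run:
```python
from h import *
z=load("wrist7");P=pts(z);R=RT.as_matrix()
Q=(P-MOUTH)@np.stack([R[:,0],R[:,1],-R[:,2]],1)*1000  # x low-side, y, along axis
for c in (276,278,280,282,284,286):
    print(c,[(r,Q[r,c].round(0).tolist(),int(z["p"][r,c].mean())) for r in range(168,184,2)])
```

```text
276 [(168, [24.0, -3.0, 1.0], 199), (170, [23.0, -3.0, 1.0], 252), (172, [21.0, -3.0, 2.0], 248), (174, [-12.0, -6.0, -203.0], 198), (176, [-15.0, -6.0, -202.0], 142), (178, [-18.0, -6.0, -202.0], 152), (180, [-21.0, -6.0, -202.0], 177), (182, [-23.0, -6.0, -202.0], 175)]
278 [(168, [24.0, -2.0, 1.0], 216), (170, [22.0, -2.0, 1.0], 253), (172, [21.0, -2.0, 3.0], 246), (174, [-12.0, -3.0, -203.0], 189), (176, [-15.0, -3.0, -202.0], 169), (178, [-1.0, -2.0, -102.0], 128), (180, [-20.0, -3.0, -201.0], 170), (182, [-23.0, -3.0, -201.0], 174)]
280 [(168, [24.0, 0.0, -0.0], 213), (170, [23.0, 0.0, 3.0], 253), (172, [21.0, 0.0, 2.0], 247), (174, [-12.0, -0.0, -202.0], 191), (176, [-15.0, -0.0, -201.0], 171), (178, [-17.0, -0.0, -201.0], 124), (180, [-21.0, -0.0, -203.0], 167), (182, [-23.0, -0.0, -200.0], 177)]
282 [(168, [24.0, 2.0, 2.0], 200), (170, [23.0, 2.0, 2.0], 253), (172, [21.0, 2.0, 3.0], 248), (174, [19.0, 2.0, 1.0], 200), (176, [-15.0, 3.0, -201.0], 173), (178, [-1.0, 2.0, -103.0], 128), (180, [-20.0, 3.0, -200.0], 165), (182, [-23.0, 3.0, -202.0], 177)]
284 [(168, [24.0, 3.0, -2.0], 184), (170, [23.0, 3.0, 4.0], 252), (172, [21.0, 3.0, 1.0], 250), (174, [19.0, 3.0, 3.0], 215), (176, [-15.0, 5.0, -201.0], 166), (178, [-1.0, 4.0, -102.0], 124), (180, [-21.0, 5.0, -203.0], 175), (182, [-23.0, 5.0, -203.0], 176)]
286 [(168, [23.0, 5.0, -5.0], 163), (170, [23.0, 5.0, 2.0], 250), (172, [21.0, 5.0, 3.0], 252), (174, [19.0, 5.0, 2.0], 231), (176, [-15.0, 8.0, -202.0], 139), (178, [-18.0, 8.0, -203.0], 156), (180, [-20.0, 8.0, -201.0], 176), (182, [-23.0, 8.0, -202.0], 176)]
```

>>> move_arm:
  rows:
    - [0, 0, 0, 0, 0, -15, -1]
    - [0, 0, 0, -8, 0, -40, -1]
    - [0, 0, 0, -20, 0, -65, -1]
    - [0, 0, 0, -30, 0, -75, -1]
    - [0, 0, 0, -30, 0, -75, -1]
    - [0, 0, 0, -30, 0, -75, -1]
    - [0, 0, 0, -30, 0, -75, -1]
    - [0, 0, 0, -30, 0, -75, -1]
    - [0, 0, 0, -30, 0, -75, -1]
    - [0, 0, 0, -30, 0, -75, -1]

```text
clock: 18.38
ee_pos: [0.4509, -0.2785, 0.419]
orientation: [-0.09, 0.95, 0.03, 0.298]
wrist_force: [0.7, 1.2, 0.1]
finger_gap: 0.0877
```

Run:
```python
from h import *
from workcell import arm,vision
for n in ("wrist","side"):
    c=vision.calibration(n);p,d=vision.camera(n);np.savez(n+"8.npz",p=p,d=d,**c)
    if n=="side": cv2.imwrite("pics/s8.png",p)
z=load("wrist8");p=z["p"];u=proj(z,[MOUTH])[0].astype(int);print(u)
cv2.imwrite("pics/w8.png",cv2.resize(p[u[1]-50:u[1]+50,u[0]-60:u[0]+60],None,fx=6,fy=6,interpolation=cv2.INTER_CUBIC))
P=pts(z);R=RT.as_matrix();Q=(P-MOUTH)@np.stack([R[:,0],R[:,1],-R[:,2]],1)*1000
w=np.zeros(Q.shape[:2],bool);w[u[1]-22:u[1]+22,u[0]-22:u[0]+22]=1
m=w&(np.hypot(Q[...,0],Q[...,1])<40)&(z["p"].mean(-1)<150)&(Q[...,2]<-8)&(Q[...,2]>-195)
print(np.c_[np.argwhere(m),Q[m].round(0)][:60])
```

```text
[278 154]
[[ 132.  289.   21.   11.  -26.]
 [ 132.  290.   20.   13.  -48.]
 [ 132.  291.   20.   14.  -50.]
 [ 133.  290.   21.   11.  -10.]
 [ 133.  291.   19.   14.  -46.]
 [ 133.  292.   19.   15.  -50.]
 [ 134.  292.   18.   15.  -46.]
 [ 134.  293.   18.   16.  -49.]
 [ 135.  293.   17.   16.  -47.]
 [ 135.  294.   17.   17.  -50.]
 [ 136.  273.   13.   -8. -101.]
 [ 137.  272.   12.   -9. -103.]
 [ 138.  272.   11.   -9. -102.]
 [ 138.  287.   11.   10. -102.]
 [ 138.  297.   13.   21.  -51.]
 [ 139.  272.   10.   -9. -101.]
 [ 139.  287.    9.   10. -103.]
 [ 139.  298.   12.   22.  -50.]
 [ 140.  257.   11.  -25.  -52.]
 [ 140.  272.    8.   -9. -103.]
 [ 140.  287.    8.   10. -103.]
 [ 140.  299.   11.   23.  -52.]
 [ 141.  272.    7.   -9. -102.]
 [ 141.  287.    7.   10. -103.]
 [ 141.  298.   10.   22.  -51.]
 [ 141.  299.   10.   23.  -52.]
 [ 142.  256.    9.  -27.  -53.]
 [ 142.  272.    6.   -9. -101.]
 [ 142.  287.    6.   10. -103.]
 [ 143.  272.    4.   -9. -103.]
 [ 143.  286.    4.    9. -103.]
 [ 143.  287.    4.   10. -103.]
 [ 144.  273.    3.   -8. -101.]
 
[... 190 characters left out ...]
-104.]
 [ 146.  275.    1.   -5. -102.]
 [ 146.  284.    0.    6. -103.]
 [ 146.  285.    0.    8. -104.]
 [ 147.  275.   -1.   -5. -104.]
 [ 147.  276.   -1.   -4. -104.]
 [ 147.  277.   -1.   -3. -101.]
 [ 147.  282.   -1.    4. -102.]
 [ 147.  283.   -1.    5. -103.]
 [ 147.  294.    5.   17.  -32.]
 [ 148.  277.   -2.   -3. -102.]
 [ 148.  278.   -2.   -1. -104.]
 [ 148.  279.   -2.   -0. -103.]
 [ 148.  280.   -2.    1. -105.]
 [ 148.  281.   -2.    3. -104.]
 [ 148.  282.   -2.    4. -105.]
 [ 148.  294.    3.   17.  -38.]
 [ 149.  294.    2.   17.  -38.]
 [ 150.  262.    1.  -19.  -42.]
 [ 150.  294.    1.   17.  -38.]
 [ 150.  295.    3.   17.   -9.]
 [ 151.  262.   -0.  -19.  -42.]]
```

View pics/w8.png

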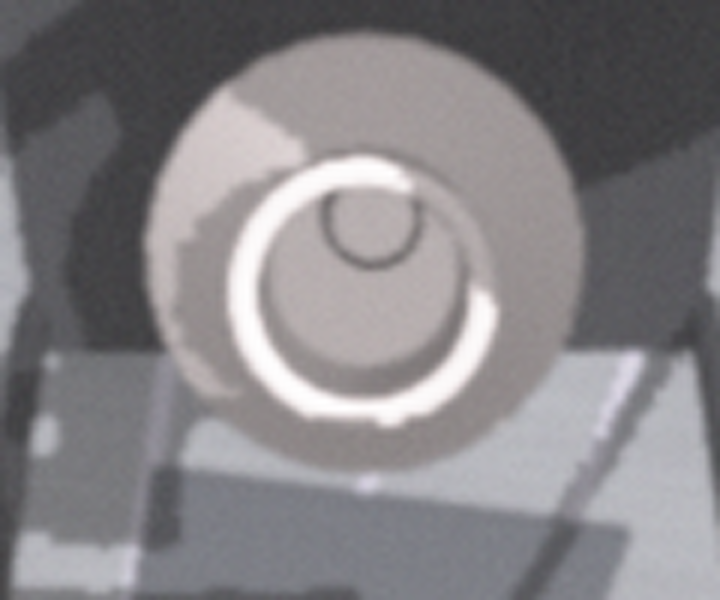

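View pics/s8.png

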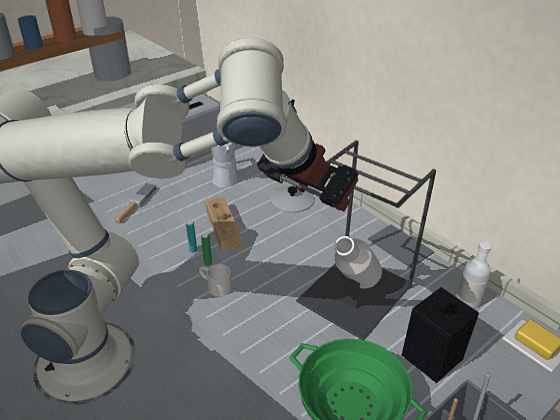

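The view into the mouth shows stick 2's end ring at crop (372,225), about 103 mm below the rim (z ≈ 107 mm), with nothing in the neck. The side view shows an otherwise undisturbed scene: look-alikes at (191,237) and (207,250), cork in the stand, cup at (215,280). Handing in.

```bash
python3 -c "
from workcell import arm
s=arm.state();print(s['clock'],s['wrist_force'],s['finger_gap']);print(arm.sign_off())"
```

```text
18.4833 [-0.0382297   0.26940178 -0.72332528] 0.08737054671149178
the job is handed in; nothing more can be done
None
```

I put both charcoal sticks into the carafe, one after the other, and handed the job in at 18.5 s. For each, I had about 50 mm of the stick inside the neck before opening the gripper. The wrist force at the end of each move never went above about 2 N.

- **Second stick:** in the last wrist view, its upper end is about 103 mm below the rim. That is about z = 107 mm, below both the neck and the shoulder, with its foot on the floor.
- **First stick:** it is not directly visible. After I released it the neck was empty. The second stick's offset from the low wall fits it resting on top of the first, so I take it to be inside the body too.
- **Everything else:** in the last side view, the cup, the green and turquoise look-alikes and the other items look undisturbed. The cork is still in its well.

No check failed or disagreed with another.

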